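Feed the centre board into the doll's bed with a push stick

TASK

Pick up the wooden push stick and use it, not your fingers, to feed the loose centre board along the guide channel of the blue doll's bed, past the spring clip, until it is fully home against the cork stop; feel for the stop, press the board onto it steadily for a moment with about 12 N, and never shove it with 20 N. Then draw the stick out and lay it back on the table, clear of the bed and its guide. Leave the other doll things where they are.

Things in the scene. Friction and masses are not known exactly. Their poses are not given: they have to be found in the camera images.
- bed: Blue wooden doll's bed, fixed. Origin on the table under its middle; x = feed direction, foot to head; y across; z up. 200 mm long (x -100 to +100), 132 mm wide, rails to 48 mm, headboard at x +107, 135 mm high. Foot board 53 mm high with a 56 mm middle gap. Channel along y = 0. Cross slats 14 mm wide bridge it at x -66, -30, +8, +92, undersides 30 mm above the table.
- mouth (a point): Start of the guide channel: mid-width, on its floor, 8 mm above the table, at the bed's x -100. From here to the headboard the channel is 27 mm wide inside, walls 8 mm thick and 22 mm high above the floor, roofed by the cross slats 22 mm above the floor. Over the 50 mm before this point two flared walls of the same height narrow from 60 to 27 mm apart. Axes as the bed's.
- tongue_end (a point): Outer end, mid-width, top face, of the flat tongue 74 mm wide and 8 mm thick that runs 165 mm out from the foot of the bed to carry the board; its top is level with the channel floor. Axes as the bed's.
- clip_place (a point): Where a steel spring clip stands in the channel's +y wall (bed x -18, 10 mm above the floor). Its sloping nose reaches from about 16 mm before to 16 mm behind this point and 4.5 mm into the channel. The board pushes it aside in passing; once the board's front has met it, pushing takes a drag of roughly 1 to 6 N all the way. The clip keeps the board where it is left.
- seat_zone (a point): Point on the channel floor at bed x +66. The cork stop, a hard block 12 mm long, 26 wide, 20 high, filling the channel, is fixed with its near face anywhere from 12 mm before to 12 mm beyond this point; its place is not measured. The board's front end must meet that face: then the push rises steeply over the clip's drag. Home = a steady push over 8 N on the resting board; 20 N harms it.
- board_centre (a point): Centre of the loose plywood centre board, 100 mm long (x), 24 mm wide (y), 16 mm high, about 28 g. It starts lying on the tongue in front of the flared walls, a little askew; its +x end is the front, towards the headboard. Its front and rear ends are 50 mm from here.
- stick_grip (a point): Centre of the grip block of the loose wooden push stick, 15 mm above the stick's underside. The grip block is 60 mm long (x), 16 mm wide (y), 30 mm high. The stick's x axis points along it to its nose. It starts lying on the table.
- stick_tip (a point): Middle of the flat nose end of the push stick, 6 mm above its underside and 150 mm ahead (+x) of the grip block's centre. The bar between is 12 mm wide and 12 mm high, 120 mm of it standing ahead of the grip block; whole stick 180 mm long, about 45 g.
- armchair: Green plastic doll's armchair, bystander, about 75 x 104 mm, 95 mm high; origin under its middle.
- stool: Yellow wooden three-legged doll's stool, bystander, 56 mm across, 50 mm high; origin under its middle.
- teacup: White ceramic toy teacup, bystander, 60 mm across, 42 mm high; origin under its middle.
- saucepan: Grey aluminium toy saucepan, bystander, 76 mm across, 40 mm high, with two small side handles; origin under its middle.
Things that resemble listed ones, but are neither listed nor needed, are in the scene too. Of the things that look like the part that bears stick_grip, the middle-sized one is meant.

How it is judged (in metres and radians):
On the way, in this order (a step that is already met when the one before it is completed fails the run):
1. the push stick is held clear of the table (height (world z) of stick_grip above 0.021 m and contact force between the fingers and stick above 1 N), for 0.2 s.
2. the board is pushed by the stick past the spring clip (x of board_centre in the frame of bed above -0.045 m and contact force between stick and board above 0.3 N), for 0.1 s.
3. the stick presses the board, at rest against the stop, with over 8 N (contact force between stick and board above 8 N and linear speed of board below 0.004 m/s and x of board_centre in the frame of bed above 0.001 m), for 0.33 s.
At the end, for the whole second after the job is handed in: The board stays where it was pressed home against the stop: flat in the channel, straight to 0.08 rad, its front end more than 51 mm beyond the bed's origin; the push stick lies upright and still on the table, let go, not touching the bed, guide or board (x of board_centre in the frame of bed above 0.001 m and angle between the x axis of board_centre and the x axis of bed, either way round below 0.08 rad and z of board_centre in the frame of bed below 0.019 m and linear speed of each of board, stick below 0.01 m/s and height (world z) of stick_grip below 0.018 m and height (world z) of stick_tip below 0.0085 m and angle between stick_grip's own z axis and vertical below 0.1 rad and contact force between stick and bed below 0.05 N and contact force between stick and board below 0.05 N).
It fails at once if the board is shoved: stick on board over 20 N (contact force between stick and board above 20 N).
It fails at once if the robot itself touches the board (contact force between any of the fingers, the arm and board above 0.3 N).
It fails at once if a bystander is moved more than 20 mm (distance of any of armchair, stool, teacup, saucepan from where it was at the start of the episode above 0.02 m).
It also fails if it takes over 59 s, if anything falls off the work surface, if the arm or the gripper's body presses on something with over 40 N, if the wrist force passes 120 N, or if a joint passes its speed limit or range.

ROBOT

A 7-joint arm with a two-finger parallel gripper is mounted at the origin on the work surface. World frame = base frame: x ahead of the robot, y to its left, z up, the work surface at z = 0. Lengths are in m, angles in degrees, forces in N, time in s.
With the tool pointing down it reaches from about 0.425 to 0.875 m from the base axis. Payload 4.7 kg.
Tool frame: the origin (TCP) lies on the front face of the gripper's body, between the roots of the fingers; the fingertips stand 70 mm ahead of it and the grasp point (between the pads) lies 51 mm ahead of it (tip_extent is the distance from the TCP to the fingertips, in m); z points along the fingers, y is the direction in which the jaws open and shut (so a half turn about z gives the same grasp; the last joint's range is limited). The gripper opens to 87 mm and grips with 3 to 60 N. Pads are 19 mm wide; open, the fingers measure 117 mm over their backs; the gripper's body (75 mm by 190 mm) begins 51 mm behind the grasp point.
Start: joints at [0.808, 18.392, -4.016, 83.108, 1.295, 78.541, -3.26], TCP at [0.65, -0, 0.292] pointing down, gripper open.
Joint ranges: [-163.93, 163.93], [-17.29, 119.83], [-79.2, 71.16], [3.27, 140.29], [-89.18, 269.18], [5.43, 117.66], [-154.24, 154.24]. Speed limits (degrees/s): [147.25, 147.25, 180, 180, 180, 180, 180].

INTERFACE

Orientations are given as [roll, pitch, yaw] about the fixed x, y, z axes, in that order (R = Rz(yaw) Ry(pitch) Rx(roll)).
In Python, from cell import * gives the robot as it stands.
- The arm moves only by the tool carry_out, never from a script. Its argument "increments" is text: rows parted by semicolons, each of 7 numbers parted by spaces: the opening, from 0 (shut) to 1 (fully open), then the shift along the tool's x, y, z in m, then the turn, a rotation vector about the tool's x, y, z in degrees. A call has 1 to 20 rows; each row shifts and turns the pose as measured when the row begins, along the tool's axes as they then stand; what a row does not reach is not made up. A row lasts 1/8 s, in which the tool goes at most 62.5 mm and 10.7 degrees, less where a joint would pass 70% of its speed; a pose out of reach is approached as far as the arm can. A call is refused whole if a number of a shift passes 0.0625 or a number of a turn 10.7, either way. A call with a gripper value outside its range is refused whole. The fingers move at their own pace and stop on an object; "force" is the grip in N (left out, the last holds). Time passes only in rows, so rows that do not move let the fingers close. It gives the time, the measured TCP pose, the force and the opening at its end, in the units of the state.
- get_obs(): the state, without advancing time (a new reading comes with each control period).
- read_camera(name): name is "scene" or "side" or "wrist"; returns a dict with "img" (480x640x3 uint8, blue, green, red), "fx", "fy", "cx", "cy" (pixels), "world_from_camera" (4x4, takes a point from camera to world coordinates). Camera axes: x right, y down, z forward; pixel columns grow to the right and rows downward; lengths in m; the calibration is good to about 2 mm. A picture is of the moment at which its call begins. There is no depth.
- sign_off(): hands the job in, once; it reports no verdict.
Trained networks look in a picture, given as the dict that the camera call returned (one of the last four; its "shot" number tells which), for a name from the list of things; names that differ only in an ending like _2 or _b are one class to them, and where a whole thing is asked for, a point or a joint stands for the part that bears it (a point fixed in the world has none). Each returns a list of dicts, best first, with "confidence" (0 to 1); they miss things now and then, are a little off and sometimes report something else, mostly with a low value. They report only what shows in the picture. A call takes as long as a camera call. They do not tell look-alikes from the thing itself.
- masks_of(target, picture): "pixels" (480x640 bool, what is visible of it) and "bbox" ([left, top, right, bottom] in pixels, round what is visible of it).
The state is a dict: "time_s": time; "qpos": joint angles; "joint_velocities": joint speeds; "effort": joint torques, N m; "tool_pos": TCP position; "tool_rot": TCP orientation; "force": force on the tool from outside, world axes, zero at the start; "wrist_torque": the same for the moment, N m; "grip_width": finger opening in m.
Only numpy, scipy, OpenCV 4.12 (cv2) and the standard library are available. Lean on these libraries where they do the work, as an engineer would, in place of code of your own. Each camera call takes 0.05 s, during which the arm holds its last target.

## Working session

There is one attempt and no reset: what is moved stays moved. The work goes in short steps, Python scripts to look and compute and a tool call to move; the robot and the scene stay as the last step left them, time stands still between calls to the robot, and variables do not carry over. Pictures are saved under pics/ and viewed, and the job is handed in when it is done.

Besides the shell and the picture viewer there is one more tool, called after "Request:" by a JSON object that holds its "fn" and its "kwargs", one argument or row to a line. carry_out: Moves the arm, as the interface text tells. Its arguments: {"type":"object","properties":{"increments":{"type":"string"},"force":{"type":"number"}},"required":["increments"]}

```bash
ls; mkdir -p pics
python3 - <<'E'
from cell import *
import cv2,pickle
print(get_obs())
for n in ["scene","side","wrist"]:
    p=read_camera(n); cv2.imwrite(f"pics/{n}0.png",p["img"]); pickle.dump(p,open(f"pics/{n}0.pkl","wb"))
    print(n,p["fx"],p["cx"],p["cy"],p["world_from_camera"].round(3).tolist(),p.get("shot"))
    for t in ["stick_grip","board_centre","bed"]:
        print(t,[(round(d["confidence"],2),d["bbox"]) for d in masks_of(t,p)])
E
```

```text
pics
{'time_s': 0.0, 'qpos': array([ 0.80936386, 18.43829318, -4.01478657, 83.17511854,  1.29441138,
       78.54034444, -3.25804529]), 'joint_velocities': array([-0.0887595 , -0.00045546, -0.05400421,  0.06187242, -0.02135105,
        0.01907644, -0.03802282]), 'effort': array([-2.58547143e-04, -4.91284704e+01, -4.03903294e-01, -3.12526345e+01,
       -6.40594075e-02,  4.37659642e-02,  1.61017233e-04]), 'tool_pos': array([ 6.49578863e-01, -6.58094533e-05,  2.91168070e-01]), 'tool_rot': array([-1.79891451e+02,  5.41642305e-03,  9.00015260e+01]), 'force': array([ 0.00653506,  0.06665374, -0.10666329]), 'wrist_torque': array([ 0.02092478, -0.05777738, -0.01762634]), 'grip_width': 0.08707419765366224}
scene 451.10683240783584 318.0722132344879 239.84847328807484 [[0.636, 0.444, -0.632, 1.242], [0.772, -0.377, 0.512, -0.633], [-0.011, -0.813, -0.582, 0.716], [0.0, 0.0, 0.0, 1.0]] 1
stick_grip [(0.73, [299.1, 197.9, 333.9, 217.9]), (0.69, [141.8, 222.9, 227.9, 270.6]), (0.63, [268.4, 225.0, 325.7, 252.8])]
board_centre [(0.89, [350.6, 241.5, 388.7, 265.3]), (0.56, [138.7, 294.1, 189.2, 34
[... 171 characters left out ...]
65], [0.004, -0.81, -0.587, 0.593], [0.0, 0.0, 0.0, 1.0]] 2
stick_grip [(0.74, [429.6, 176.6, 459.7, 247.5]), (0.59, [339.5, 231.8, 363.9, 299.4]), (0.58, [394.0, 294.3, 406.0, 352.2]), (0.56, [327.0, 367.2, 375.5, 423.8])]
board_centre [(0.73, [246.5, 260.9, 273.5, 301.4])]
bed [(0.68, [136.3, 255.9, 288.9, 434.9])]
wrist 402.9167160710295 326.890528397411 241.7524773583799 [[1.0, -0.0, 0.0, 0.651], [-0.0, -0.958, -0.285, 0.076], [0.0, 0.285, -0.958, 0.385], [0.0, 0.0, 0.0, 1.0]] 3
stick_grip [(0.9, [97.7, 162.8, 140.1, 334.4]), (0.57, [1.3, 134.6, 13.5, 180.1])]
board_centre [(0.78, [273.4, 111.7, 303.1, 223.0])]
bed [(0.91, [193.4, 4.9, 368.1, 253.3]), (0.47, [99.6, 161.9, 140.9, 334.3])]
```

View pics/scene0.png

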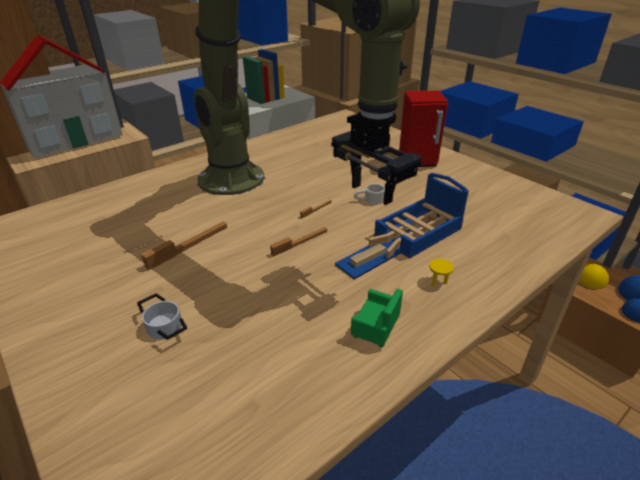

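View pics/side0.png

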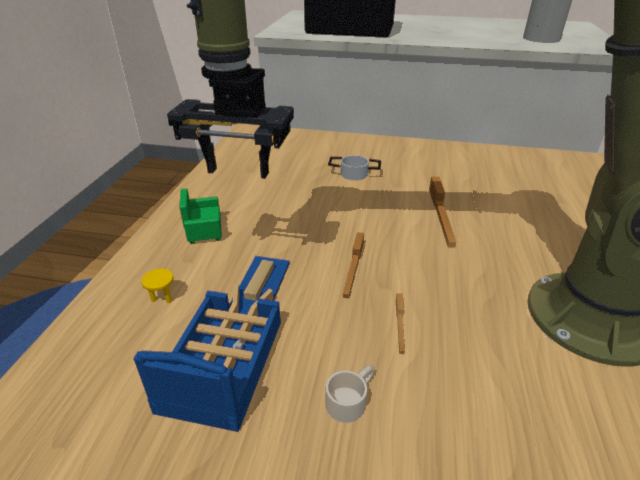

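View pics/wrist0.png

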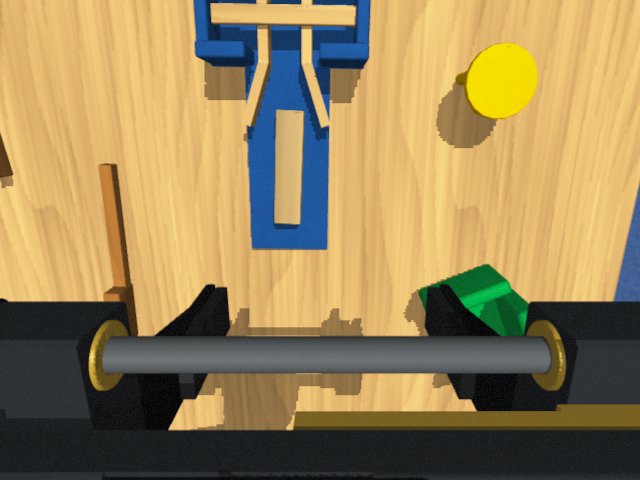

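Push stick candidates: large (scene 185,243; side 443,210), middle (scene 298,240; side 354,264; wrist 117,230), small (scene 315,208; side 401,322). The middle-sized one fits; the crop below checks it, and I measure too.

```bash
cat > h.py <<'E'
import numpy as np,cv2,pickle
def ray(p,u,v,z):
    T=np.array(p["world_from_camera"]);d=T[:3,:3]@np.array([(u-p["cx"])/p["fx"],(v-p["cy"])/p["fy"],1]);o=T[:3,3]
    return o+d*(z-o[2])/d[2]
def proj(p,P):
    T=np.linalg.inv(p["world_from_camera"]);q=np.atleast_2d(P)@T[:3,:3].T+T[:3,3]
    return np.c_[q[:,0]/q[:,2]*p["fx"]+p["cx"],q[:,1]/q[:,2]*p["fy"]+p["cy"]]
E
python3 - <<'E'
from h import *
L=lambda n:pickle.load(open(f"pics/{n}0.pkl","rb"))
w,s,d=L("wrist"),L("scene"),L("side")
a=cv2.resize(s["img"][190:280,130:345],None,fx=3.5,fy=3.5,interpolation=cv2.INTER_CUBIC)
cv2.imwrite("pics/c1.png",a)
b=cv2.resize(w["img"][90:350,80:340],None,fx=2.3,fy=2.3,interpolation=cv2.INTER_CUBIC)
cv2.imwrite("pics/c2.png",b)
b=cv2.resize(d["img"][165:365,330:470],None,fx=3,fy=3,interpolation=cv2.INTER_CUBIC)
cv2.imwrite("pics/c3.png",b)
for n,u,v,z in [("tongueL",253,248.5,.008),("tongueR",327.5,248,.008),("boardnose",290,111,.024),("boardrear",288,223,.024),("sticktip",108,164,.012)]:
    print(n,ray(w,u,v,z).round(4))
# lengths of candidates rough
for n,u1,v1,u2,v2,p in [("big",150,257,227,226,s),("mid",275,245,327,231,s),("small",302,213,332,201,s)]:
    print(n,np.linalg.norm(ray(p,u1,v1,.015)-ray(p,u2,v2,.006)))
E
```

```text
tongueL [ 0.5782 -0.0431  0.008 ]
tongueR [ 0.6514 -0.0426  0.008 ]
boardnose [0.6193 0.085  0.024 ]
boardrear [ 0.6149 -0.0134  0.024 ]
sticktip [0.4506 0.0392 0.012 ]
big 0.22913286072554384
mid 0.1579889475177209
small 0.12168411202407525
```

View pics/c1.png

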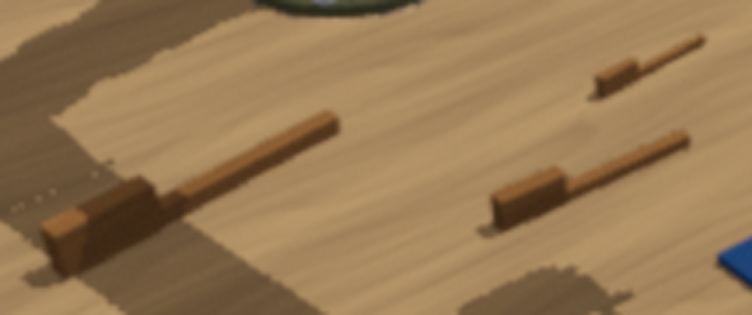

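View pics/c2.png

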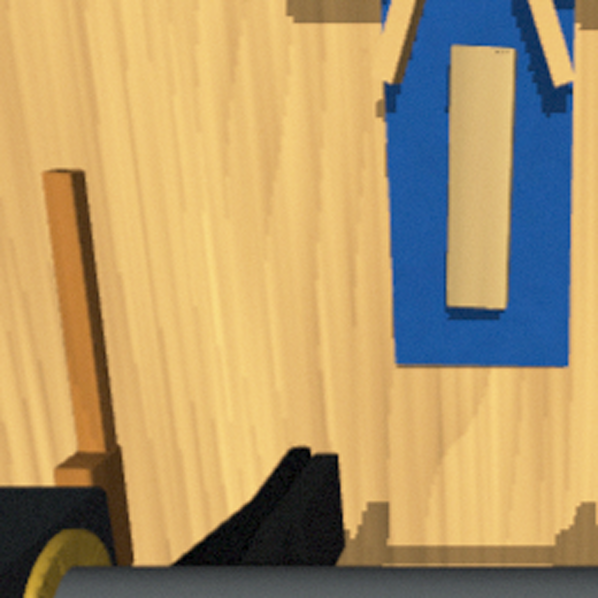

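View pics/c3.png

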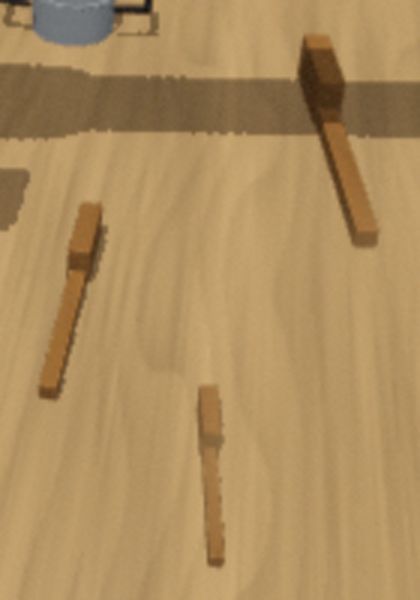

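```bash
cat >> h.py <<'E'
def box(x0,x1,y0,y1,z0,z1): return np.array([[x,y,z] for x in(x0,x1) for y in(y0,y1) for z in(z0,z1)],float)
def tf(P,x,y,a,z=0):
    c,s=np.cos(a),np.sin(a);return P@np.array([[c,s,0],[-s,c,0],[0,0,1]])+[x,y,z]
STICK=[box(-.03,.03,-.008,.008,0,.03),box(.03,.15,-.006,.006,0,.012)]
BOARD=[box(-.05,.05,-.012,.012,.008,.024)]
def sil(p,boxes,q,k=4):
    m=np.zeros((480*k//k,640),np.uint8)
    for b in boxes:
        h=cv2.convexHull(proj(p,tf(b,*q)).astype(np.float32))
        cv2.fillPoly(m,[np.round(h*16).astype(np.int32)],255,cv2.LINE_AA,4)
    return m/255.
def iou(p,m,boxes,q):
    s=sil(p,boxes,q);m=m.astype(float);return np.minimum(s,m).sum()/np.maximum(s,m).sum()
def fit(views,boxes,q0):
    from scipy.optimize import minimize
    f=lambda q:-sum(iou(p,m,boxes,q) for p,m in views)
    best=None
    sim=np.array([q0]+[np.add(q0,d) for d in([.01,0,0],[0,.01,0],[0,0,.1])])
    r=minimize(f,q0,method="Nelder-Mead",options=dict(initial_simplex=sim,xatol=1e-5,fatol=1e-4))
    return r.x,[iou(p,m,boxes,r.x) for p,m in views]
def draw(im,p,boxes,q,col=(0,0,255)):
    for b in boxes:
        uv=proj(p,tf(b,*q))
        for i in range(8):
            for j in range(i+1,8):
                if bin(i^j).count("1")==1: cv2.line(im,tuple(int(t*16) for t in uv[i]),tuple(int(t*16) for t in uv[j]),col,1,cv2.LINE_AA,4)
E
python3 - <<'E'
from h import *
from cell import *
v={n:read_camera(n) for n in ["scene","side","wrist"]}
pickle.dump(v,open("pics/v.pkl","wb"))
def pick(n,t,u,w_):
    for d in masks_of(t,v[n]):
        b=d["bbox"]
        if b[0]<u<b[2] and b[1]<w_<b[3]: return d["pixels"]
    print("miss",n,t)
st=[(v[n],m) for n,u,w_ in [("scene",298,240),("side",351,265)] if (m:=pick(n,"stick_grip",u,w_)) is not None]
print(fit(st,STICK,[.455,-.11,1.6]))
for x in st: print(fit([x],STICK,[.455,-.11,1.6]))
# bar edges wrist
for (u1,v1,u2,v2) in [(99.5,164.5,115.5,286)]: print(ray(v["wrist"],u1,v1,.012),ray(v["wrist"],u2,v2,.012))
bd=[(v[n],m) for n,u,w_ in [("side",260,280),("wrist",288,170)] if (m:=pick(n,"board_centre",u,w_)) is not None]
for x in bd: print(fit([x],BOARD,[.617,.036,1.55]))
E
```

```text
(array([ 0.44225294, -0.1047363 ,  1.54789401]), [np.float64(0.8276246189123693), np.float64(0.7612418621636257)])
(array([ 0.4405013 , -0.10581469,  1.55681731]), [np.float64(0.8389057151679598)])
(array([ 0.44147682, -0.11267224,  1.54553388]), [np.float64(0.7916680143610312)])
[0.44286748 0.03871921 0.012     ] [ 0.43953938 -0.08119509  0.012     ]
(array([0.61550797, 0.03689828, 1.54427451]), [np.float64(0.8670083855772625)])
(array([0.61591234, 0.03687239, 1.51656371]), [np.float64(0.9343272162390882)])
```

```bash
cat >> h.py <<'E'
BED=[box(-.265,-.1,-.037,.037,0,.008)]+[box(x-.007,x+.007,-.066,.066,.030,.0301) for x in(-.066,-.03,.008,.092)]+[box(-.1,.1,-.0135,.0135,.03,.0301),box(-.1,.1,-.066,.066,.048,.0481)]
E
cat > ov.py <<'E'
from h import *
import sys
v=pickle.load(open("pics/v.pkl","rb"))
q=[float(a) for a in sys.argv[1:4]]
for n,(x0,x1,y0,y1),k in [("wrist",(180,380,0,260),2.3),("side",(130,300,250,440),3),("scene",(330,475,170,280),5)]:
    a=cv2.resize(v[n]["img"],None,fx=k,fy=k,interpolation=cv2.INTER_CUBIC)
    p=dict(v[n]);
    for t in("fx","fy","cx","cy"):p[t]=p[t]*k
    draw(a,p,BED,q);draw(a,p,BOARD,[.6159,.0369,1.517],(0,255,0))
    a=a[int(y0*k):int(y1*k),int(x0*k):int(x1*k)]
    cv2.imwrite(f"pics/ov_{n}_{sys.argv[4]}.png",a)
E
python3 ov.py .6148 .222 1.5708 a
```

```text
(no output)
```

View pics/ov_wrist_a.png

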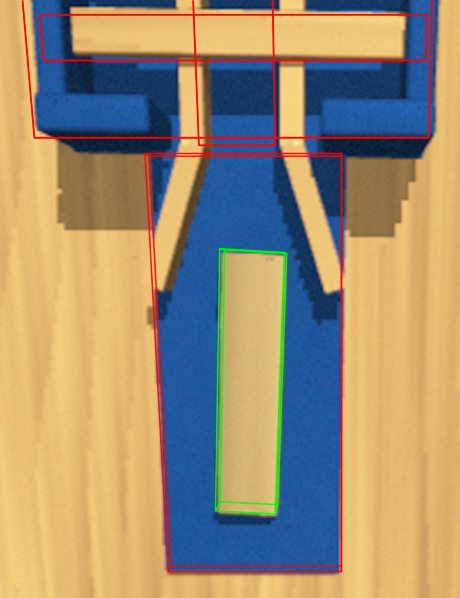

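View pics/ov_side_a.png

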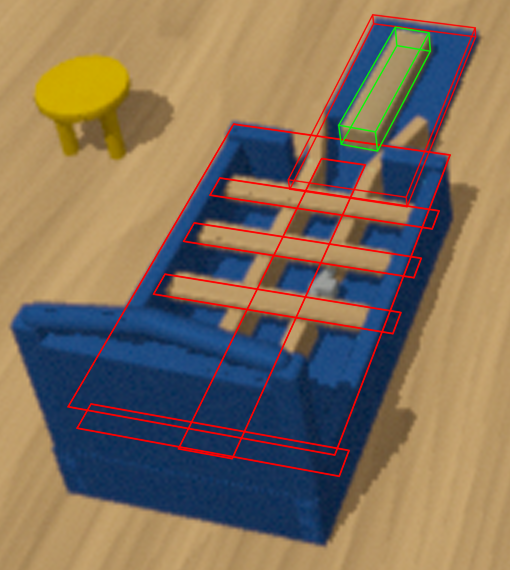

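View pics/ov_scene_a.png

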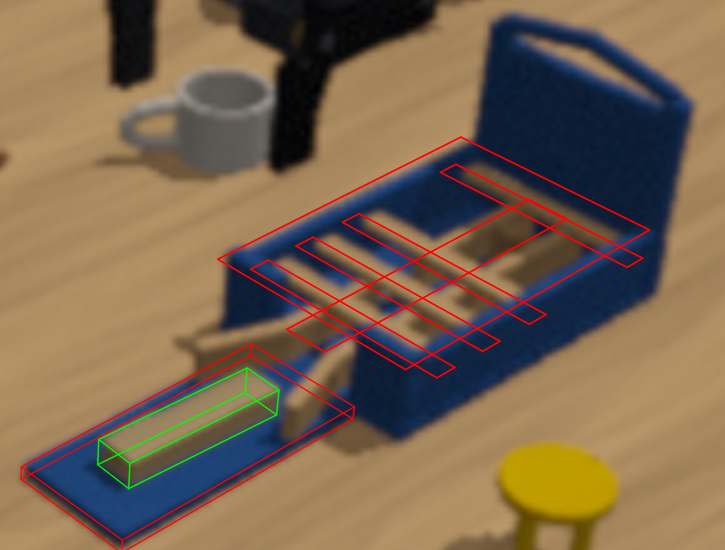

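Middle stick confirmed in the crop (c1: block at 530,198, between the large one at 100,225 and the small one at 615,80). The bed overlay is within about 2 mm. I move over the grip block.

Request:
{"fn": "carry_out", "kwargs": {
  "increments": "1 -0.018 -0.034 0.02 0 0 0.7; 1 -0.018 -0.034 0.02 0 0 0.7; 1 -0.018 -0.034 0.02 0 0 0; 1 -0.018 -0.034 0.02 0 0 0; 1 -0.018 -0.034 0.02 0 0 0; 1 -0.018 -0.034 0.02 0 0 0; 1 0 0 0 0 0 0",
  "force": 30
}}

```text
time_s: 1.82
tool_pos: [0.4383, -0.1066, 0.1683]
tool_rot: [179.8, -0.1, 88.6]
force: [0.1, 0.6, 0.6]
grip_width: 0.0867
```

Run:
```python
from h import *
from cell import *
p=read_camera("wrist");cv2.imwrite("pics/w1.png",p["img"]);pickle.dump(p,open("pics/w1.pkl","wb"))
r=masks_of("stick_grip",p);print([(d["confidence"],d["bbox"]) for d in r])
o=get_obs();print(o["tool_pos"],o["tool_rot"],o["force"])
```

```text
[(0.84, [319.5, 1.4, 348.0, 302.9]), (0.75, [136.3, 1.0, 172.0, 23.7]), (0.57, [542.9, 0.0, 637.1, 136.5])]
[ 0.44206771 -0.10534496  0.1703683 ] [ 1.79507988e+02 -4.49982275e-02  8.87481656e+01] [ 0.69367948 -0.41570812  0.22710195]
```

View pics/w1.png

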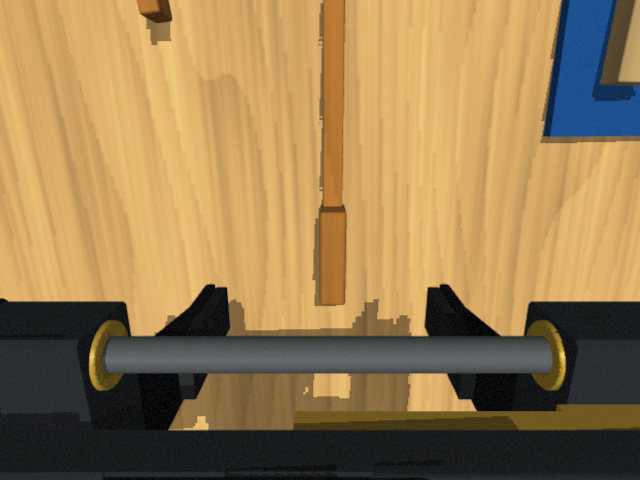

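Run:
```python
from h import *
p=pickle.load(open("pics/w1.pkl","rb"))
f=ray(p,333,207,.03);r=ray(p,332.5,304,.03);b=ray(p,334,10,.012);print(f,r,(f+r)/2,np.linalg.norm(f-r),b,p["world_from_camera"].round(3))
d=b-r;print(np.degrees(np.arctan2(d[1],d[0])))
from cell import *
print(get_obs()["tool_pos"])
```

```text
[ 0.44389564 -0.07815111  0.03      ] [ 0.44230908 -0.14012925  0.03      ] [ 0.44310236 -0.10914018  0.03      ] 0.06199844333551124 [0.44696441 0.02872202 0.012     ] [[ 1.    -0.025 -0.004  0.441]
 [-0.025 -0.958 -0.284 -0.031]
 [ 0.003  0.284 -0.959  0.262]
 [ 0.     0.     0.     1.   ]]
88.42072204543165
[ 0.44206771 -0.10534496  0.1703683 ]
```

Request:
{"fn": "carry_out", "kwargs": {
  "increments": "1 -0.002 0.0005 0.03 0 0 0; 1 -0.002 0.0005 0.03 0 0 0; 1 0 0 0.02 0 0 0; 1 0 0 0 0 0 0"
}}

```text
time_s: 2.42
tool_pos: [0.4524, -0.1073, 0.0929]
tool_rot: [178.8, -0.0, 89.1]
force: [0.2, -0.1, -0.6]
grip_width: 0.0869
```

Request:
{"fn": "carry_out", "kwargs": {
  "increments": "1 0 -0.008 0 0.5 0 0.5; 1 0 0 0 0 0 0; 1 0 0 0 0 0 0"
}}

```text
time_s: 2.8
tool_pos: [0.4468, -0.1068, 0.0957]
tool_rot: [179.0, 0.0, 88.6]
force: [0.0, -0.5, 0.2]
grip_width: 0.087
```

Request:
{"fn": "carry_out", "kwargs": {
  "increments": "1 0 0 0 0 0 0"
}}

```text
time_s: 2.92
tool_pos: [0.4472, -0.1068, 0.0963]
tool_rot: [179.0, 0.0, 88.6]
force: [-0.3, -0.3, -0.1]
grip_width: 0.0868
```

Request:
{"fn": "carry_out", "kwargs": {
  "increments": "1 -0.002 -0.004 0.012 1 0 0; 1 0 -0.001 0.011 0 0 0; 1 0 0 0.001 0 0 0; 1 0 0 0 0 0 0"
}}

```text
time_s: 3.42
tool_pos: [0.4417, -0.1089, 0.0702]
tool_rot: [-179.9, 0.0, 88.6]
force: [-0.2, -0.7, 5.9]
grip_width: 0.0866
```

Request:
{"fn": "carry_out", "kwargs": {
  "increments": "1 0 0.001 -0.003 0 0 0; 0.5 0 0 0 0 0 0; 0 0 0 0 0 0 0; 0 0 0 0 0 0 0; 0 0 0 0 0 0 0; 0 0 0 0 0 0 0",
  "force": 45
}}

```text
time_s: 4.18
tool_pos: [0.4432, -0.109, 0.074]
tool_rot: [-180.0, 0.0, 88.6]
force: [-0.1, 0.4, -0.0]
grip_width: 0.045
```

Request:
{"fn": "carry_out", "kwargs": {
  "increments": "0 0 0 0 0 0 0; 0 0 0 0 0 0 0; 0 0 0 0 0 0 0; 0 0 0 0 0 0 0; 0 0 0 0 0 0 0; 0 0 0 0 0 0 0"
}}

```text
time_s: 4.92
tool_pos: [0.4431, -0.109, 0.0739]
tool_rot: [-180.0, 0.0, 88.6]
force: [-0.6, -0.2, 0.2]
grip_width: 0.0155
```

Request:
{"fn": "carry_out", "kwargs": {
  "increments": "0 0 0 -0.02 0 0 0; 0 0 0 -0.03 0 0 0; 0 0 0 -0.03 0 0 0; 0 -0.02 0 -0.02 0 0 0; 0 -0.02 0.02 0 0 0 0; 0 -0.02 0.03 0 0 0 0; 0 -0.02 0.03 0 0 0 0; 0 0 0.03 0 0 0 0; 0 0 0.02 0 0 0 0; 0 0 0 0 0 0 0; 0 0 0 0 0 0 0"
}}

```text
time_s: 6.3
tool_pos: [0.5725, -0.1946, 0.1746]
tool_rot: [-179.7, 0.0, 88.6]
force: [0.8, -0.5, -0.8]
grip_width: 0.0156
```

Run:
```python
from h import *
from cell import *
o=get_obs();print(o["tool_pos"],o["tool_rot"],o["force"],o["grip_width"])
v={n:read_camera(n) for n in ["scene","side","wrist"]}
pickle.dump(v,open("pics/v2.pkl","wb"))
for n in v: cv2.imwrite(f"pics/{n}2.png",v[n]["img"])
for n in ["scene","side"]:
  for t in ["armchair"]:
    for d in masks_of(t,v[n]):
        b=d["bbox"];print(n,d["confidence"],b,ray(v[n],(b[0]+b[2])/2,(b[1]+b[3])/2,.04),[ray(v[n],u,w,0)[:2].round(3).tolist() for u in b[::2] for w in b[1::2]])
```

```text
[ 0.57251855 -0.19455321  0.1746481 ] [-1.79711039e+02  3.86355569e-02  8.86236087e+01] [ 0.76748334 -0.49232071 -0.81467778] 0.015607103665191462
scene 0.73 [348.8, 288.2, 402.8, 349.5] [ 0.80180131 -0.12487951  0.04      ] [[0.664, -0.072], [0.801, -0.198], [0.746, 0.026], [0.872, -0.114]]
side 0.63 [176.7, 188.2, 221.7, 244.1] [ 0.80012346 -0.11433534  0.04      ] [[0.944, -0.286], [0.834, -0.055], [0.828, -0.309], [0.737, -0.075]]
```

View pics/wrist2.png

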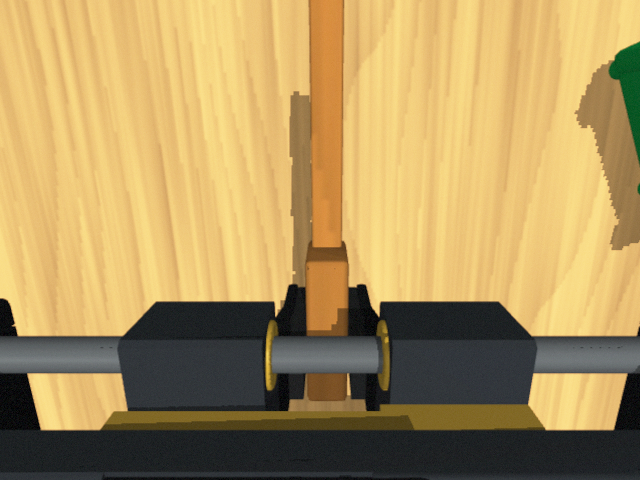

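View pics/scene2.png

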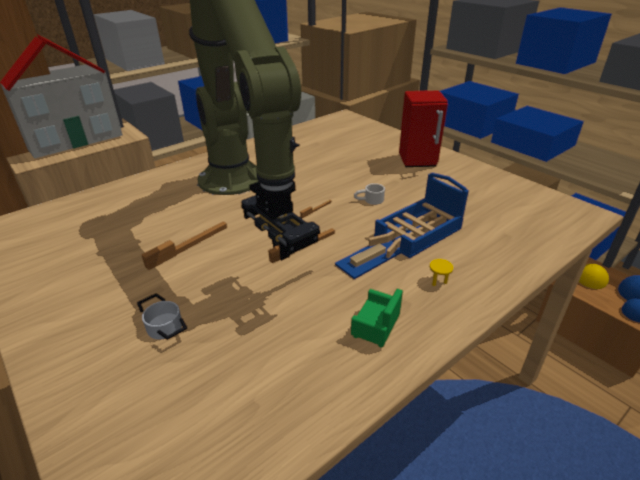

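View pics/side2.png

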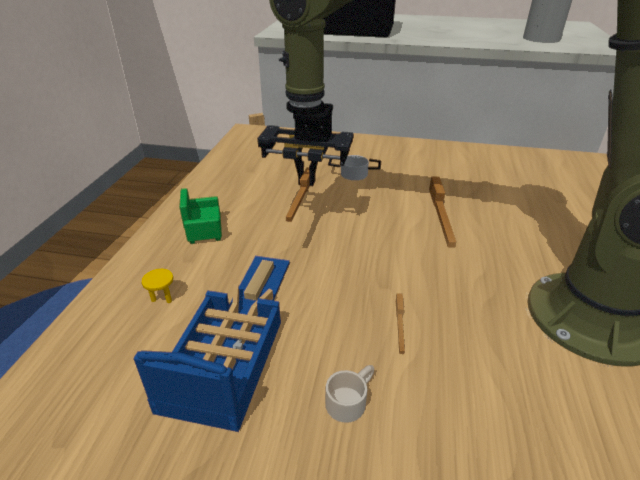

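Run:
```python
from h import *
v=pickle.load(open("pics/v.pkl","rb"));w=v["wrist"]
im=w["img"]
a=cv2.resize(im[0:140,185:380],None,fx=4,fy=4,interpolation=cv2.INTER_CUBIC);cv2.imwrite("pics/c4.png",a)
for u,vv,z in [(268.3,56.5,.03),(301.3,56.5,.03),(253,248.5,.008),(327.5,248,.008),(249.5,150,.008),(328.3,150,.008)]:print(ray(w,u,vv,z).round(4))
```

```text
[0.6035 0.1268 0.03  ]
[0.6302 0.1268 0.03  ]
[ 0.5783 -0.0432  0.008 ]
[ 0.6515 -0.0427  0.008 ]
[0.5801 0.0514 0.008 ]
[0.6522 0.0514 0.008 ]
```

View pics/c4.png

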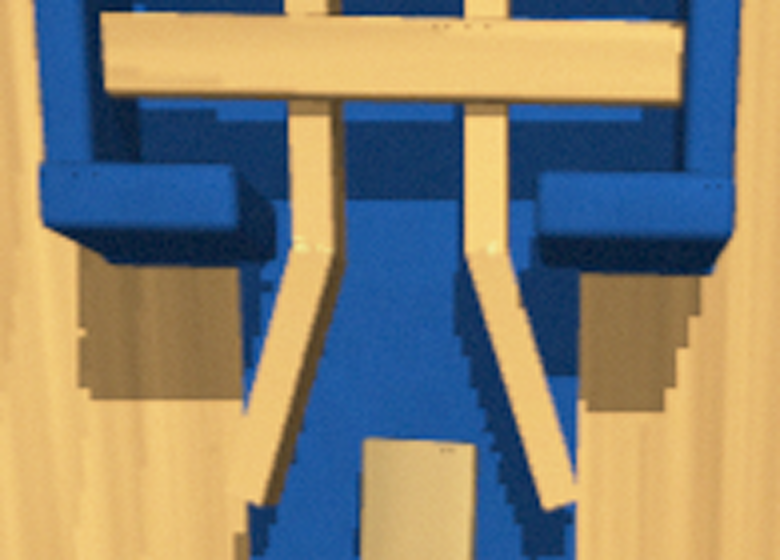

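Request:
{"fn": "carry_out", "kwargs": {
  "increments": "0 -0.002 0.015 0.015 0 0 -0.7; 0 -0.003 0.015 0.025 0 0 0; 0 0 0.01 0.025 0 0 0; 0 0 0 0.015 0 0 0; 0 0 0 0 0 0 0; 0 0 0 0 0 0 0"
}}

```text
time_s: 7.3
tool_pos: [0.6128, -0.2013, 0.0963]
tool_rot: [180.0, 0.1, 89.3]
force: [-0.5, 0.6, -0.5]
grip_width: 0.0159
```

Request:
{"fn": "carry_out", "kwargs": {
  "increments": "0 0 0.0005 0.009 0 0 0; 0 0 0 0.002 0 0 0; 0 0 0 0 0 0 0; 0 0 0 0 0 0 0"
}}

```text
time_s: 7.8
tool_pos: [0.614, -0.2018, 0.0869]
tool_rot: [179.8, 0.2, 89.3]
force: [-0.3, 0.3, -1.3]
grip_width: 0.0158
```

```bash
cat > look.py <<'E'
from h import *
from cell import *
import sys
t=sys.argv[1]
o=get_obs();print(o["time_s"],o["tool_pos"].round(4),o["tool_rot"].round(2),o["force"].round(2),o["grip_width"])
w=read_camera("wrist");s=read_camera("side")
pickle.dump((w,s),open(f"pics/l{t}.pkl","wb"))
a=cv2.resize(w["img"][0:300,180:500],(480,450),interpolation=cv2.INTER_CUBIC)
b=cv2.resize(s["img"][180:380,150:295],(326,450),interpolation=cv2.INTER_CUBIC)
cv2.imwrite(f"pics/l{t}.png",np.hstack([a,b])[:, :800])
E
python3 look.py 3
```

```text
7.8 [ 0.614  -0.2018  0.0869] [1.7981e+02 1.6000e-01 8.9250e+01] [-0.32  0.27 -1.33] 0.015830332448151015
```

View pics/l3.png

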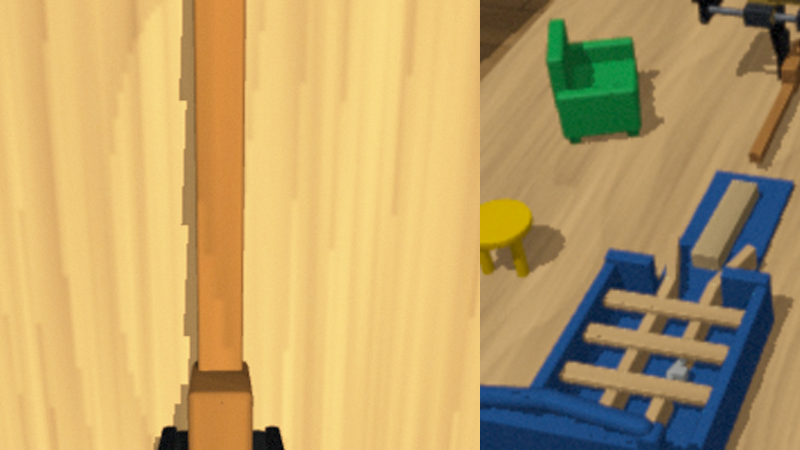

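Run:
```python
from h import *
w,s=pickle.load(open("pics/l3.pkl","rb"))
k=6
a=cv2.resize(s["img"][190:280,235:305],None,fx=k,fy=k,interpolation=cv2.INTER_CUBIC)
p=dict(s)
for t in("fx","fy","cx","cy"):p[t]=p[t]*k
p["cx"]-=235*k;p["cy"]-=190*k
for b in STICK: b[:,2]+=.013
draw(a,p,STICK,[.614,-.2018,np.radians(89.3)]);cv2.imwrite("pics/c5.png",a)
```

```text
(no output)
```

View pics/c5.png

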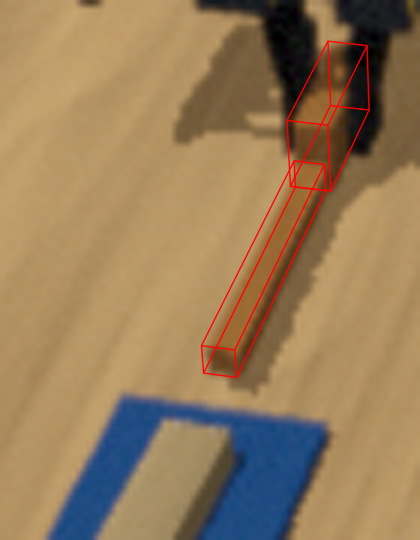

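Request:
{"fn": "carry_out", "kwargs": {
  "increments": "0 0.01 -0.001 0.001 0 0 0; 0 0.012 0 0 0 0 0; 0 0.01 0 0 0 0 0; 0 0.004 0 0 0 0 0; 0 0.004 0 0 0 0 0; 0 0.004 0 0 0 0 0"
}}

```text
time_s: 8.65
tool_pos: [0.6138, -0.1539, 0.0859]
tool_rot: [179.8, 0.2, 89.3]
force: [-0.4, -0.4, -0.1]
grip_width: 0.0158
```

```bash
python3 look.py 4
```

```text
8.65 [ 0.6138 -0.1539  0.0859] [1.7978e+02 1.5000e-01 8.9320e+01] [-0.37 -0.36 -0.1 ] 0.015811546619722897
```

View pics/l4.png

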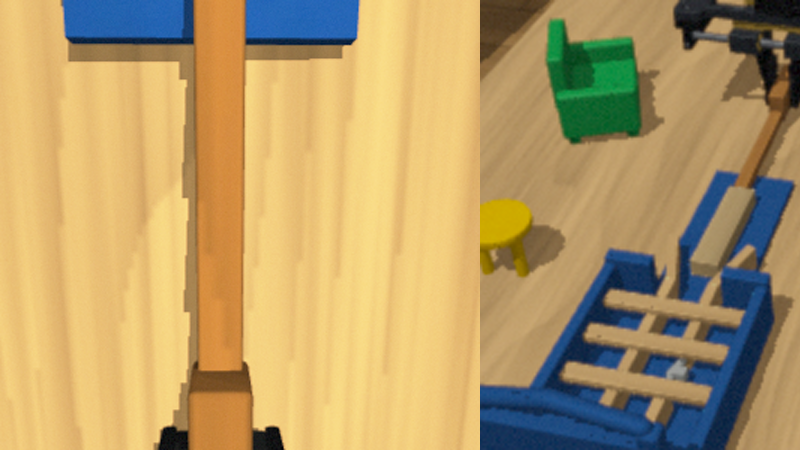

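Run:
```python
from h import *
w,s=pickle.load(open("pics/l4.pkl","rb"))
U=lambda u,v:(180+u/1.5,v/1.5)
for u,v,z in [(67,38,.008),(358,38,.008),(194,38,.0235),(244.5,38,.0235),(198,360,.0235),(243,360,.0235)]:print(ray(w,*U(u,v),z).round(4))
print(w["world_from_camera"].round(4))
```

```text
[ 0.5773 -0.0422  0.008 ]
[ 0.6513 -0.0431  0.008 ]
[ 0.6101 -0.0458  0.0235]
[ 0.6217 -0.0459  0.0235]
[ 0.6092 -0.1234  0.0235]
[ 0.6213 -0.1236  0.0235]
[[ 9.999e-01 -1.270e-02  5.000e-04  6.151e-01]
 [-1.200e-02 -9.576e-01 -2.878e-01 -7.750e-02]
 [ 4.100e-03  2.878e-01 -9.577e-01  1.790e-01]
 [ 0.000e+00  0.000e+00  0.000e+00  1.000e+00]]
```

Request:
{"fn": "carry_out", "kwargs": {
  "increments": "0 0.003 -0.0008 0 0 0 0; 0 0.004 -0.0008 0 0 0 0; 0 0.004 0 0 0 0 0; 0 0.004 0 0 0 0 0; 0 0.004 0 0 0 0 0; 0 0.004 0 0 0 0 0"
}}

```text
time_s: 9.5
tool_pos: [0.6123, -0.1302, 0.0859]
tool_rot: [179.8, 0.2, 89.3]
force: [0.2, -0.6, -0.2]
grip_width: 0.0162
```

Request:
{"fn": "carry_out", "kwargs": {
  "increments": "0 0.004 0 0 0 0 0; 0 0.004 0 0 0 0 0; 0 0.004 0 0 0 0 0; 0 0.004 0 0 0 0 0; 0 0.004 0 0 0 0 0; 0 0.004 0 0 0 0 0"
}}

```text
time_s: 10.25
tool_pos: [0.6127, -0.1044, 0.0859]
tool_rot: [179.8, 0.2, 89.3]
force: [-0.0, -0.4, -0.4]
grip_width: 0.0159
```

```bash
python3 look.py 5
```

```text
10.25 [ 0.6127 -0.1044  0.0859] [1.7977e+02 1.7000e-01 8.9270e+01] [-0.01 -0.41 -0.38] 0.015893821340475664
```

View pics/l5.png

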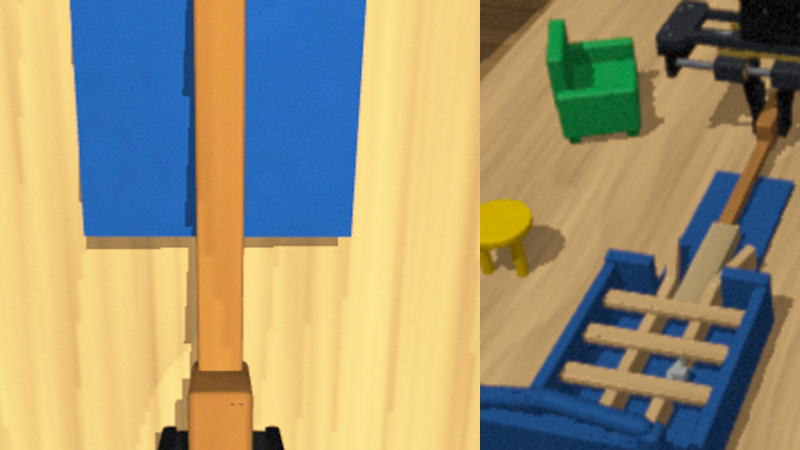

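The board (crop 705,262) has entered the channel straight, with the stick nose on its rear end at (722,222). I continue.

Request:
{"fn": "carry_out", "kwargs": {
  "increments": "0 0.004 0 0 0 0 0; 0 0.004 0 0 0 0 0; 0 0.004 0 0 0 0 0; 0 0.004 0 0 0 0 0; 0 0.004 0 0 0 0 0; 0 0.004 0 0 0 0 0; 0 0.004 0 0 0 0 0; 0 0.003 0 0 0 0 0; 0 0.003 0 0 0 0 0"
}}

```text
time_s: 11.48
tool_pos: [0.6132, -0.0679, 0.0858]
tool_rot: [179.8, 0.2, 89.3]
force: [0.3, -0.6, -0.0]
grip_width: 0.0156
```

Request:
{"fn": "carry_out", "kwargs": {
  "increments": "0 0.002 0 0 0 0 0; 0 0.002 0 0 0 0 0; 0 0.002 0 0 0 0 0"
}}

```text
time_s: 11.85
tool_pos: [0.6132, -0.0616, 0.0858]
tool_rot: [179.8, 0.2, 89.3]
force: [-0.6, -0.6, -0.0]
grip_width: 0.0156
```

Request:
{"fn": "carry_out", "kwargs": {
  "increments": "0 0.002 0 0 0 0 0; 0 0.002 0 0 0 0 0; 0 0.002 0 0 0 0 0"
}}

```text
time_s: 12.22
tool_pos: [0.6134, -0.0554, 0.0858]
tool_rot: [179.8, 0.2, 89.3]
force: [-0.6, -0.4, -0.2]
grip_width: 0.0159
```

Request:
{"fn": "carry_out", "kwargs": {
  "increments": "0 0.002 0 0 0 0 0; 0 0.002 0 0 0 0 0; 0 0.002 0 0 0 0 0"
}}

```text
time_s: 12.6
tool_pos: [0.6134, -0.049, 0.0858]
tool_rot: [179.8, 0.2, 89.3]
force: [-0.5, -1.1, -0.6]
grip_width: 0.0156
```

Request:
{"fn": "carry_out", "kwargs": {
  "increments": "0 0.002 0 0 0 0 0; 0 0.002 0 0 0 0 0; 0 0.002 0 0 0 0 0"
}}

```text
time_s: 12.98
tool_pos: [0.6137, -0.0456, 0.0861]
tool_rot: [179.7, 0.4, 89.2]
force: [0.0, -4.8, 0.1]
grip_width: 0.0156
```

Request:
{"fn": "carry_out", "kwargs": {
  "increments": "0 0.002 0 0 0 0 0; 0 0.002 0 0 0 0 0; 0 0.002 0 0 0 0 0"
}}

```text
time_s: 13.35
tool_pos: [0.6139, -0.0406, 0.0862]
tool_rot: [179.7, 0.4, 89.1]
force: [-0.3, -3.4, 0.8]
grip_width: 0.0156
```

Request:
{"fn": "carry_out", "kwargs": {
  "increments": "0 0.0025 0 0 0 0 0; 0 0.0025 0 0 0 0 0; 0 0.0025 0 0 0 0 0; 0 0.0025 0 0 0 0 0; 0 0.0025 0 0 0 0 0; 0 0.0025 0 0 0 0 0; 0 0.0025 0 0 0 0 0; 0 0.0025 0 0 0 0 0"
}}

```text
time_s: 14.35
tool_pos: [0.6147, -0.0192, 0.0863]
tool_rot: [179.6, 0.4, 89.1]
force: [1.7, -3.8, -0.3]
grip_width: 0.0157
```

Request:
{"fn": "carry_out", "kwargs": {
  "increments": "0 0.0025 0 0 0 0 0; 0 0.0025 0 0 0 0 0; 0 0.0025 0 0 0 0 0; 0 0.0025 0 0 0 0 0; 0 0.0025 0 0 0 0 0; 0 0.0025 0 0 0 0 0; 0 0.0025 0 0 0 0 0; 0 0.0025 0 0 0 0 0"
}}

```text
time_s: 15.35
tool_pos: [0.6155, 0.0029, 0.0863]
tool_rot: [179.6, 0.4, 89.0]
force: [1.4, -2.8, -0.2]
grip_width: 0.0159
```

```bash
python3 look.py 6
```

```text
15.35 [0.6155 0.0029 0.0863] [179.56   0.38  89.04] [ 1.44 -2.77 -0.19] 0.015902010274228728
```

View pics/l6.png

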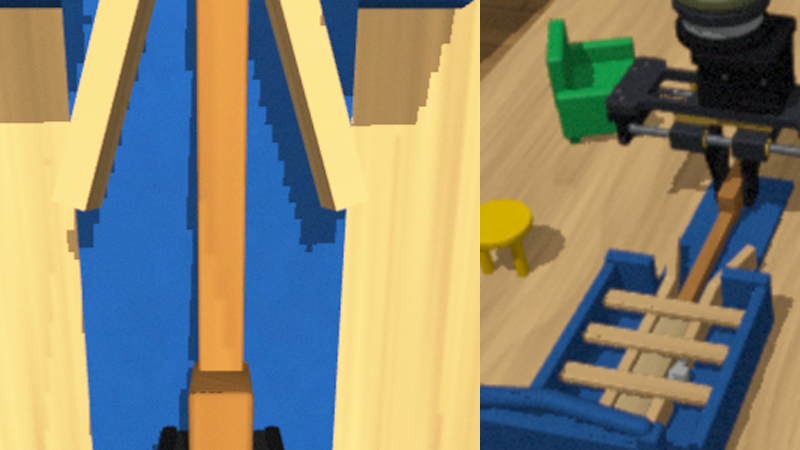

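Request:
{"fn": "carry_out", "kwargs": {
  "increments": "0 0.0018 -0.0003 0 0 0 -0.1; 0 0.0018 -0.0003 0 0 0 -0.1; 0 0.0018 -0.0003 0 0 0 -0.1; 0 0.0018 0 0 0 0 0; 0 0.0018 0 0 0 0 0; 0 0.0018 0 0 0 0 0; 0 0.0018 0 0 0 0 0; 0 0.0018 0 0 0 0 0"
}}

```text
time_s: 16.45
tool_pos: [0.6145, 0.0184, 0.086]
tool_rot: [179.6, 0.4, 89.4]
force: [1.2, -3.7, 1.6]
grip_width: 0.0158
```

Request:
{"fn": "carry_out", "kwargs": {
  "increments": "0 0.001 0 0 0 0 0; 0 0.001 0 0 0 0 0; 0 0.001 0 0 0 0 0; 0 0.001 0 0 0 0 0"
}}

```text
time_s: 16.95
tool_pos: [0.6145, 0.0227, 0.0861]
tool_rot: [179.6, 0.4, 89.4]
force: [0.4, -2.8, -0.3]
grip_width: 0.0159
```

Request:
{"fn": "carry_out", "kwargs": {
  "increments": "0 0.001 0 0 0 0 0; 0 0.001 0 0 0 0 0; 0 0.001 0 0 0 0 0; 0 0.001 0 0 0 0 0"
}}

```text
time_s: 17.45
tool_pos: [0.6145, 0.0268, 0.086]
tool_rot: [179.6, 0.4, 89.4]
force: [0.9, -3.6, 0.6]
grip_width: 0.0156
```

Request:
{"fn": "carry_out", "kwargs": {
  "increments": "0 0.001 0 0 0 0 0; 0 0.001 0 0 0 0 0; 0 0.001 0 0 0 0 0"
}}

```text
time_s: 17.82
tool_pos: [0.6146, 0.0301, 0.086]
tool_rot: [179.6, 0.4, 89.4]
force: [1.9, -2.9, -0.5]
grip_width: 0.0153
```

Request:
{"fn": "carry_out", "kwargs": {
  "increments": "0 0.001 0 0 0 0 0; 0 0.001 0 0 0 0 0; 0 0.001 0 0 0 0 0"
}}

```text
time_s: 18.2
tool_pos: [0.6146, 0.0332, 0.086]
tool_rot: [179.6, 0.4, 89.4]
force: [0.6, -2.9, 0.5]
grip_width: 0.0158
```

Request:
{"fn": "carry_out", "kwargs": {
  "increments": "0 0.001 0 0 0 0 0; 0 0.001 0 0 0 0 0; 0 0.001 0 0 0 0 0"
}}

```text
time_s: 18.58
tool_pos: [0.6147, 0.036, 0.086]
tool_rot: [179.6, 0.4, 89.4]
force: [0.1, -5.6, -0.2]
grip_width: 0.0156
```

Request:
{"fn": "carry_out", "kwargs": {
  "increments": "0 0.0005 0 0 0 0 0"
}}

```text
time_s: 18.7
tool_pos: [0.6147, 0.036, 0.0861]
tool_rot: [179.6, 0.5, 89.4]
force: [0.6, -5.0, 0.2]
grip_width: 0.0157
```

Request:
{"fn": "carry_out", "kwargs": {
  "increments": "0 0.0005 0 0 0 0 0"
}}

```text
time_s: 18.82
tool_pos: [0.6147, 0.0361, 0.0861]
tool_rot: [179.6, 0.5, 89.3]
force: [0.3, -5.1, 0.7]
grip_width: 0.0152
```

Request:
{"fn": "carry_out", "kwargs": {
  "increments": "0 0.0005 0 0 0 0 0"
}}

```text
time_s: 18.95
tool_pos: [0.6147, 0.0361, 0.0861]
tool_rot: [179.6, 0.5, 89.3]
force: [0.6, -5.4, 1.3]
grip_width: 0.0155
```

Request:
{"fn": "carry_out", "kwargs": {
  "increments": "0 0.0008 0 0 0 0 0"
}}

```text
time_s: 19.08
tool_pos: [0.6147, 0.0362, 0.0862]
tool_rot: [179.6, 0.6, 89.3]
force: [1.9, -5.6, 1.3]
grip_width: 0.0159
```

Request:
{"fn": "carry_out", "kwargs": {
  "increments": "0 0.001 0 0 0 0 0"
}}

```text
time_s: 19.2
tool_pos: [0.6147, 0.0363, 0.0862]
tool_rot: [179.6, 0.6, 89.3]
force: [0.8, -5.6, 1.1]
grip_width: 0.016
```

Request:
{"fn": "carry_out", "kwargs": {
  "increments": "0 0.0014 0 0 0 0 0"
}}

```text
time_s: 19.32
tool_pos: [0.6147, 0.0364, 0.0863]
tool_rot: [179.6, 0.7, 89.2]
force: [-0.1, -7.9, 1.4]
grip_width: 0.0158
```

Request:
{"fn": "carry_out", "kwargs": {
  "increments": "0 0.0014 0 0 0 0 0"
}}

```text
time_s: 19.45
tool_pos: [0.6147, 0.0364, 0.0865]
tool_rot: [179.7, 0.8, 89.2]
force: [0.9, -5.8, 1.9]
grip_width: 0.0155
```

Request:
{"fn": "carry_out", "kwargs": {
  "increments": "0 0.0018 0 0 0 0 0"
}}

```text
time_s: 19.58
tool_pos: [0.6146, 0.0366, 0.0866]
tool_rot: [179.7, 0.9, 89.1]
force: [0.5, -7.3, 3.0]
grip_width: 0.0156
```

Request:
{"fn": "carry_out", "kwargs": {
  "increments": "0 0.0008 0 0.0003 0 0.4 -0.1"
}}

```text
time_s: 19.7
tool_pos: [0.6146, 0.0362, 0.0864]
tool_rot: [179.7, 0.6, 89.2]
force: [-0.3, -5.5, 1.1]
grip_width: 0.0159
```

Request:
{"fn": "carry_out", "kwargs": {
  "increments": "0 0.0012 0 0.0003 0 0.4 -0.1"
}}

```text
time_s: 19.82
tool_pos: [0.6145, 0.0359, 0.086]
tool_rot: [179.7, 0.3, 89.3]
force: [1.0, -6.5, -0.3]
grip_width: 0.0156
```

Request:
{"fn": "carry_out", "kwargs": {
  "increments": "0 0.002 0 0 0 0.15 0"
}}

```text
time_s: 19.95
tool_pos: [0.6144, 0.0359, 0.0858]
tool_rot: [179.7, 0.3, 89.2]
force: [0.4, -8.4, 0.4]
grip_width: 0.0156
```

Request:
{"fn": "carry_out", "kwargs": {
  "increments": "0 0.0024 0 0 0 0.15 0"
}}

```text
time_s: 20.08
tool_pos: [0.6144, 0.0359, 0.0857]
tool_rot: [179.7, 0.3, 89.1]
force: [0.2, -7.8, 2.6]
grip_width: 0.0157
```

Request:
{"fn": "carry_out", "kwargs": {
  "increments": "0 0.0028 0 0 0 0.15 0"
}}

```text
time_s: 20.2
tool_pos: [0.6143, 0.036, 0.0856]
tool_rot: [179.8, 0.3, 89.0]
force: [0.8, -8.9, 0.1]
grip_width: 0.0156
```

Request:
{"fn": "carry_out", "kwargs": {
  "increments": "0 0.0033 0 0 0 0.2 -0.15"
}}

```text
time_s: 20.32
tool_pos: [0.6144, 0.036, 0.0856]
tool_rot: [179.8, 0.3, 89.1]
force: [0.6, -10.8, 2.2]
grip_width: 0.0159
```

Request:
{"fn": "carry_out", "kwargs": {
  "increments": "0 0.0037 0 0 0 0.2 -0.15"
}}

```text
time_s: 20.45
tool_pos: [0.6145, 0.036, 0.0856]
tool_rot: [179.8, 0.4, 89.1]
force: [1.0, -10.4, 1.7]
grip_width: 0.0157
```

Request:
{"fn": "carry_out", "kwargs": {
  "increments": "0 0.004 0 0 0 0.2 -0.15"
}}

```text
time_s: 20.58
tool_pos: [0.6146, 0.0361, 0.0857]
tool_rot: [179.8, 0.4, 89.1]
force: [0.3, -10.3, 1.7]
grip_width: 0.0158
```

```bash
cat > hold.py <<'E'
from cell import *
import sys
for i in range(int(sys.argv[1])):
    read_camera("side"); o=get_obs();print(round(o["time_s"],3),o["tool_pos"].round(5),o["tool_rot"].round(2),o["force"].round(2))
E
python3 hold.py 2
```

```text
20.625 [0.61461 0.03613 0.08564] [179.82   0.45  89.14] [  0.26 -10.22   2.02]
20.675 [0.61461 0.03611 0.08568] [179.82   0.44  89.14] [  1.05 -10.59   2.35]
```

Force is held between rows. I step it up slightly and hold with camera calls.

Request:
{"fn": "carry_out", "kwargs": {
  "increments": "0 0.0046 0 0 0 0.3 -0.15"
}}

```text
time_s: 20.8
tool_pos: [0.6147, 0.0361, 0.0857]
tool_rot: [179.8, 0.4, 89.1]
force: [0.1, -12.4, 2.0]
grip_width: 0.0157
```

```bash
python3 hold.py 3
```

```text
20.85 [0.61472 0.03611 0.0857 ] [179.84   0.45  89.14] [ -0.03 -11.53   2.15]
20.9 [0.61471 0.03614 0.0857 ] [179.84   0.44  89.14] [ -0.07 -11.65   2.53]
20.95 [0.61469 0.03613 0.08569] [179.84   0.44  89.13] [  0.09 -12.35   2.21]
```

```bash
python3 hold.py 10; python3 look.py 7
```

```text
21.0 [0.61468 0.03616 0.08571] [179.85   0.44  89.13] [ -0.09 -11.83   2.38]
21.05 [0.61465 0.03613 0.08566] [179.85   0.44  89.14] [  0.6  -12.42   2.6 ]
21.1 [0.61467 0.03613 0.0857 ] [179.85   0.44  89.14] [  0.46 -12.49   2.02]
21.15 [0.61467 0.03614 0.08569] [179.85   0.44  89.13] [  0.56 -10.92   1.92]
21.2 [0.61467 0.03611 0.08568] [179.85   0.44  89.13] [  0.1  -11.62   1.77]
21.25 [0.61467 0.03608 0.0857 ] [179.85   0.44  89.13] [  0.19 -11.64   2.39]
21.3 [0.61468 0.03615 0.08569] [179.84   0.44  89.14] [  0.09 -11.93   2.13]
21.35 [0.6147  0.03611 0.08572] [179.84   0.44  89.13] [  0.05 -11.79   1.72]
21.4 [0.61467 0.03615 0.0857 ] [179.84   0.44  89.13] [  0.74 -11.54   1.37]
21.45 [0.6147  0.03614 0.08572] [179.84   0.44  89.14] [  0.55 -10.98   1.96]
21.45 [0.6147 0.0361 0.0857] [179.84   0.44  89.14] [  0.55 -10.98   1.96] 0.015478452677385327
```

View pics/l7.png

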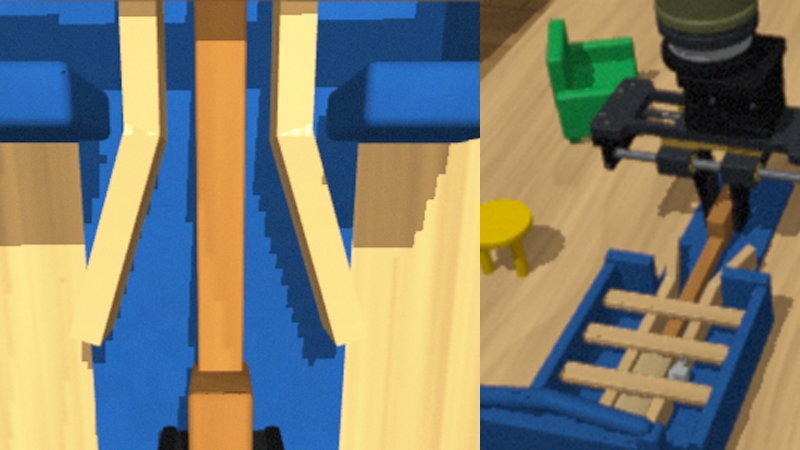

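Run:
```python
from h import *
w,s=pickle.load(open("pics/l7.pkl","rb"))
k=6
a=cv2.resize(s["img"][280:380,180:290],None,fx=k,fy=k,interpolation=cv2.INTER_CUBIC);p=dict(s)
for t in("fx","fy","cx","cy"):p[t]=p[t]*k
p["cx"]-=180*k;p["cy"]-=280*k
draw(a,p,BOARD,[.6183,.236,np.radians(89.3)]);cv2.imwrite("pics/c6.png",a)
```

```text
(no output)
```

View pics/c6.png

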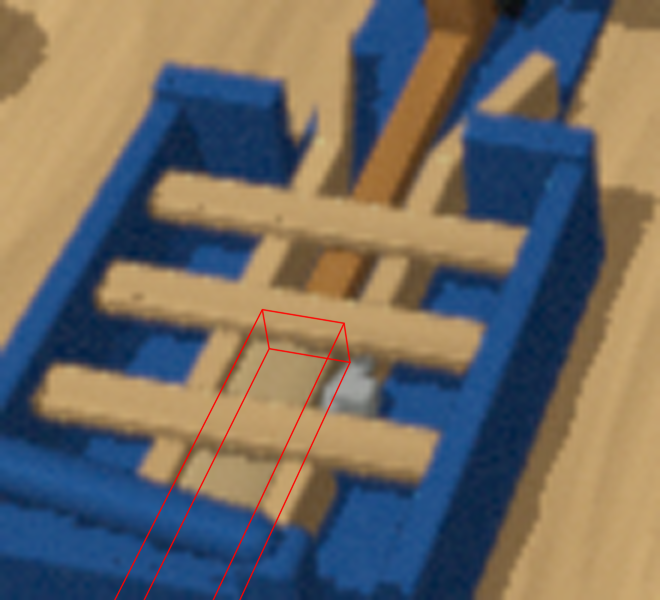

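Request:
{"fn": "carry_out", "kwargs": {
  "increments": "0 -0.0005 0 0 0 0 0; 0 -0.003 0 0 0 0.2 0; 0 -0.006 -0.0005 0 0 0.2 0; 0 -0.01 0 0 0 0 0; 0 -0.015 0 0 0 0 0; 0 -0.02 0 0 0 0 0; 0 -0.02 0 0 0 0 0; 0 -0.02 0 0 0 0 0"
}}

```text
time_s: 22.55
tool_pos: [0.6112, -0.059, 0.0842]
tool_rot: [-179.9, -0.3, 89.5]
force: [0.4, -0.1, 0.1]
grip_width: 0.0157
```

```bash
python3 look.py 8
```

```text
22.55 [ 0.6112 -0.059   0.0842] [-179.95   -0.29   89.45] [ 0.43 -0.15  0.1 ] 0.01565586345010491
```

View pics/l8.png

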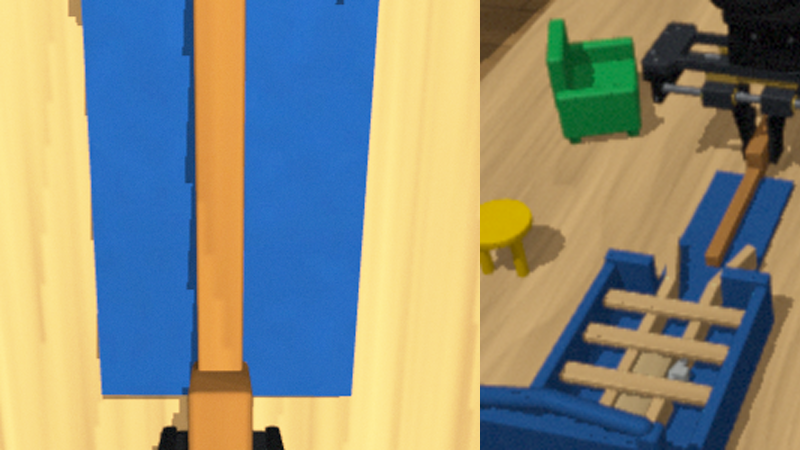

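The stick nose (712,262) is out of the channel and the board (650,370) stayed put. Now I go back and set the stick down clear.

Request:
{"fn": "carry_out", "kwargs": {
  "increments": "0 -0.015 0 -0.005 0 -0.2 0; 0 -0.02 0 -0.01 0 0 0; 0 -0.025 0 -0.01 0 0 0; 0 -0.03 0 0 0 0 0; 0 -0.03 -0.008 0 0 0 0; 0 -0.03 -0.012 0 0 0 0; 0 -0.01 -0.012 0 0 0 0; 0 0 -0.005 0 0 0 0; 0 0 0 0.01 0 0 0; 0 0 0 0.005 0 0 0; 0 0 0 0 0 0 0"
}}

```text
time_s: 24.02
tool_pos: [0.5731, -0.2269, 0.0993]
tool_rot: [179.7, -0.0, 89.5]
force: [-0.4, -0.6, -0.1]
grip_width: 0.0157
```

Request:
{"fn": "carry_out", "kwargs": {
  "increments": "0 0 0 0.01 0.2 0 0; 0 0 0 0.008 0 0 0; 0 0 0 0.002 0 0 0; 0 0 0 0 0 0 0"
}}

```text
time_s: 24.52
tool_pos: [0.5736, -0.2255, 0.0771]
tool_rot: [180.0, -0.1, 89.6]
force: [0.1, -0.3, 0.2]
grip_width: 0.0157
```

Request:
{"fn": "carry_out", "kwargs": {
  "increments": "0 0 0 0.001 0 0 0; 0 0 0 0.001 0 0 0"
}}

```text
time_s: 24.78
tool_pos: [0.5739, -0.2258, 0.0755]
tool_rot: [179.9, -0.0, 89.6]
force: [0.8, 0.3, -1.0]
grip_width: 0.016
```

Request:
{"fn": "carry_out", "kwargs": {
  "increments": "0 0 0 0.001 0 0 0; 0 0 0 0.001 0 0 0"
}}

```text
time_s: 25.02
tool_pos: [0.5741, -0.226, 0.074]
tool_rot: [179.9, -0.0, 89.6]
force: [-1.5, 1.7, 5.7]
grip_width: 0.0156
```

```bash
python3 look.py 9
python3 - <<'E'
from h import *
w,s=pickle.load(open("pics/l9.pkl","rb"));cv2.imwrite("pics/w9.png",np.hstack([cv2.resize(s["img"][130:300,220:370],None,fx=2.6,fy=2.6,interpolation=cv2.INTER_CUBIC),cv2.resize(w["img"],(400,300))[:, :] if 0 else np.zeros((442,1,3),np.uint8)]))
E
```

```text
25.025 [ 0.5741 -0.226   0.074 ] [ 1.7987e+02 -3.0000e-02  8.9620e+01] [-1.53  1.71  5.69] 0.01560272866748347
```

View pics/w9.png

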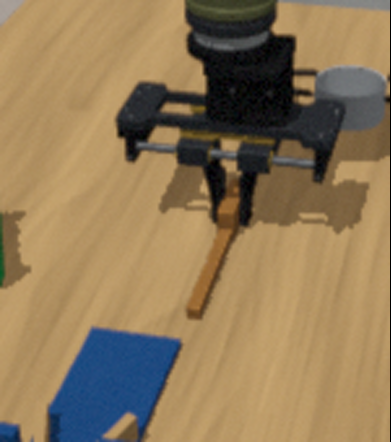

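Request:
{"fn": "carry_out", "kwargs": {
  "increments": "0 0 0 0 0 0 0; 0.5 0 0 0 0 0 0; 0.6 0 0 0 0 0 0; 0.6 0 0 0 0 0 0; 0.6 0 0 0 0 0 0; 0.6 0 0 0 0 0 0"
}}

```text
time_s: 25.88
tool_pos: [0.5743, -0.226, 0.0739]
tool_rot: [179.8, -0.0, 89.6]
force: [-0.4, 0.2, -0.4]
grip_width: 0.051
```

Request:
{"fn": "carry_out", "kwargs": {
  "increments": "0.6 0 0 -0.01 0 0 0; 0.6 0 0 -0.02 0 0 0; 0.6 0 0 -0.04 0 0 0; 0.6 0 0 -0.05 0 0 0; 0.6 0 0 -0.05 0 0 0; 0.6 0 0 0 0 0 0; 0.6 0 0 0 0 0 0"
}}

```text
time_s: 26.75
tool_pos: [0.5742, -0.2264, 0.2576]
tool_rot: [179.5, 0.1, 89.6]
force: [0.9, -0.1, 0.1]
grip_width: 0.0521
```

Run:
```python
from h import *
from cell import *
v={n:read_camera(n) for n in ["wrist","scene","side"]}
for n in v: cv2.imwrite(f"pics/{n}10.png",v[n]["img"])
old=pickle.load(open("pics/v.pkl","rb"))
cv2.imwrite("pics/c10.png",np.vstack([cv2.resize(v["side"]["img"][130:440],None,fx=1.2,fy=1.2)]))
for n in ["scene","side"]:
  for t in ["armchair","stool","teacup","saucepan"]:
    print(n,t,[np.round(d["bbox"],0).tolist() for d in masks_of(t,v[n])][:1])
o=get_obs();print(o["tool_pos"],o["time_s"],o["grip_width"])
```

```text
scene armchair [[350.0, 287.0, 402.0, 348.0]]
scene stool [[430.0, 259.0, 454.0, 285.0]]
scene teacup [[354.0, 186.0, 385.0, 204.0]]
scene saucepan [[137.0, 290.0, 193.0, 339.0]]
side armchair [[179.0, 190.0, 222.0, 247.0]]
side stool [[144.0, 268.0, 174.0, 306.0]]
side teacup [[326.0, 363.0, 371.0, 422.0]]
side saucepan [[332.0, 157.0, 384.0, 183.0]]
[ 0.57429591 -0.22640836  0.25635846] 27.3 0.052367369321075864
```

View pics/c10.png

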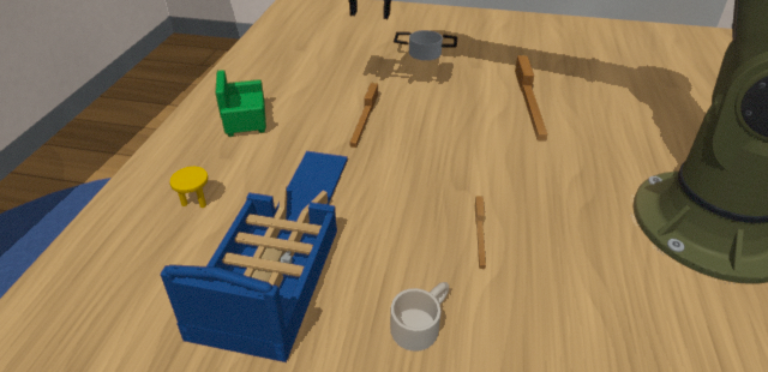

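View pics/wrist10.png

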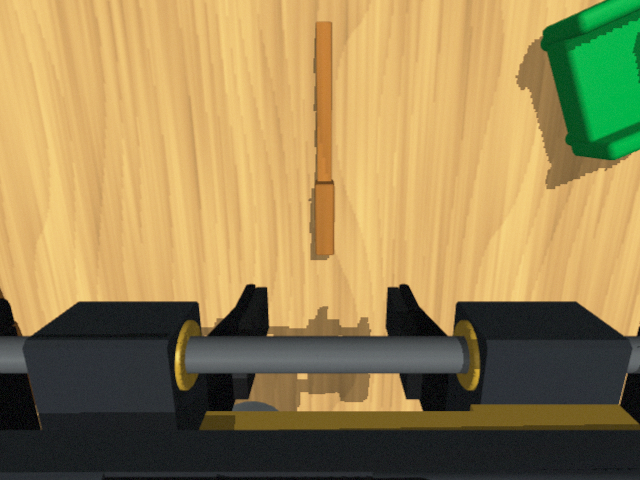

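View pics/scene10.png

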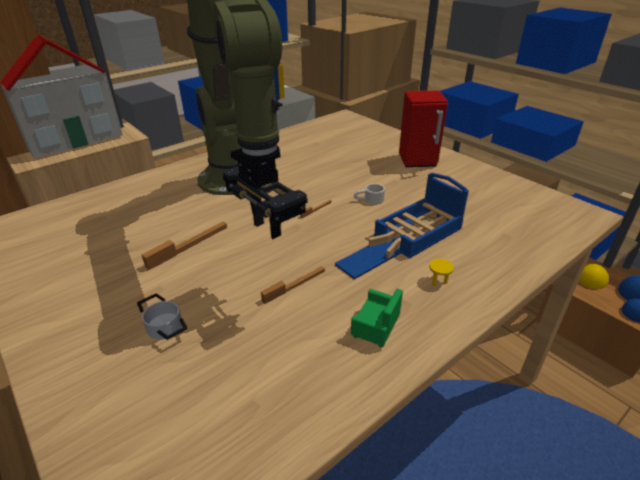

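Run:
```python
import cv2
a=cv2.imread("pics/scene10.png")[170:270,360:475];b=cv2.imread("pics/side10.png")[280:380,180:295]
import numpy as np
cv2.imwrite("pics/c11.png",cv2.resize(np.vstack([a,b]),None,fx=3,fy=3,interpolation=cv2.INTER_CUBIC))
```

```text
(no output)
```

View pics/c11.png

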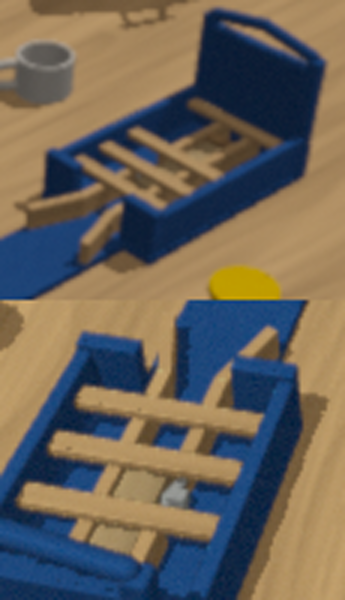

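The board (lower crop 130,495) is deep in the channel past the clip, and the cork block sits in front of it (upper crop 230,155). The stick lies upright on the table, well clear of the bed. I hand in.

```bash
python3 -c "
from cell import *
print(sign_off())"
```

```text
the job is handed in; nothing more can be done
None
```

The job is handed in. I picked up the middle-sized push stick and used it to feed the board along the channel and past the spring clip. The clip's drag read about 3–5 N.

- **Press home:** The board stopped dead with its front at about bed x +64 mm, inside the range given for the stop. I pressed it there at about 12 N for 0.6 s or more. The highest reading was 12.5 N, though force was only sampled at the end of each move and during the hold.
- **Stick:** I drew it straight out and laid it on the table, about 3 cm or more clear of the tongue, then let go. The last pictures show it lying upright.
- **Board and bystanders:** The board looked unmoved after the stick came out. The armchair, stool, teacup and saucepan were found where they look unmoved. I only compared that by eye in the pictures and did not measure it.
- **Timing:** The work ended at 27.3 s of the 59 s allowed.

**Not confirmed:**
- The slats and headboard hide most of the front of the board, so its contact with the cork rests mainly on the force and the stall, not on a clear view.
- During the press the tool also read about 2 N upward and tilted up to 0.9°, which I corrected. The stick nose may have rubbed lightly on the channel floor.

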